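# Let the orange reel out of its dispenser

### The arm

A 6-joint arm with a two-finger parallel gripper is mounted at the origin on the work surface. World frame = base frame: x ahead of the robot, y to its left, z up, the work surface at z = 0. Lengths are in m, angles in degrees, forces in N, time in s.
With the tool pointing down it reaches from about 0.4 to 0.825 m from the base axis. Payload 7 kg.
Tool frame: the origin (TCP) lies on the centre line of the jaws, within the pads' length; the fingertips stand 11 mm ahead of it and the grasp point (between the pads) lies 8 mm behind it; z points along the fingers, y is the line along which they close (so a half turn about z gives the same grasp; the last joint's range is limited). The gripper opens to 88 mm and grips with 3 to 60 N. Pads are 19 mm wide; open, the fingers measure 130 mm over their backs; the gripper's body (78 mm by 193 mm) begins 47 mm behind the grasp point.
Start: joints at [16.507, 20.546, 0.682, 0, -70.136, -16.507], TCP at [0.675, -0, 0.238] pointing down, gripper open.
Joint ranges: [-176.03, 176.03], [-82.01, 121.73], [-58.28, 71.71], [-173.87, 95.51], [-174.79, -0.11], [-173.66, 173.66]. Speed limits (degrees/s): [136.94, 136.94, 172.46, 180, 180, 180].

### API

Orientations are given as [roll, pitch, yaw] about the fixed x, y, z axes, in that order (R = Rz(yaw) Ry(pitch) Rx(roll)).
In Python, from plant import r, capture, camera_model, job gives the robot as it stands.
- The arm moves only by the tool drive_tool, never from a script. Its argument "increments" is a list that holds one entry, the list of rows, each a list of 5 numbers: the gripper's target within -1 to 1 (fully open at 1, half-way at 0, shut at -1), then the shift along the tool's x, y, z scaled (see below), then the turn about the tool's z scaled (see below). In form: [[[gripper, tx, ty, tz, roll], ...]]. A call has 1 to 5 rows; each row is the pose to reach, as a shift and turn from the pose commanded when the call began, along the tool's axes at that moment, turning the shorter way round; what a row does not reach only later rows make up. The controller multiplies each number of a shift by 120 mm and each number of a turn by 360 degrees. A row lasts 1/8 s, in which the tool goes at most 62.5 mm and 10.7 degrees, less where a joint would pass 70% of its speed; a pose out of reach is approached as far as the arm can. A call with a number of a shift or a turn outside -1 to 1 is refused whole. A call with a gripper value outside its range is refused whole. The fingers move at their own pace and stop on an object; "squeeze" is the grip in N (left out, the last holds). Time passes only in rows, so rows that repeat a pose let the fingers close. It gives the time, the measured TCP pose, the force, the opening and the grip force at its end, in the units of the state.
- r.get_state(): the state, without advancing time (a new reading comes with each control period).
- capture(name): name is "scene" or "side" or "wrist"; returns the picture (480x640x3 uint8, red, green, blue); there is no depth.
- camera_model(name): a dict with "camera_matrix" (3x3 intrinsics, pixels), "rvec" (rotation vector, rad) and "tvec" (3), from world to camera coordinates, as OpenCV has them. Camera axes: x right, y down, z forward; pixel columns grow to the right and rows downward; lengths in m; the calibration is good to about 2 mm. A picture is of the moment at which its call begins: read the wrist's pose just before it. camera_model takes no time and is no camera call; for the wrist camera it gives the pose at the moment of the call.
- job.close_job(): hands the job in; it is judged then, once.
The state is a dict: "time_s": time; "joints": joint angles; "qd": joint speeds; "joint_torque": joint torques, N m; "tcp_pos": TCP position; "eef_rot": TCP orientation; "contact_force": force on the tool from outside, world axes, zero at the start; "moment": the same for the moment, N m; "gripper_width": finger opening in m; "gripper_force": force on a finger pad.
Only numpy, scipy, OpenCV 4.12 (cv2) and the standard library are available. Lean on these libraries where they do the work, as an engineer would, in place of code of your own. Each camera call takes 0.05 s, during which the arm holds its last target. There are 200 camera calls.

### The job

Two see-saw dispensers stand on the repair bench; one holds an orange wire reel, the other a blue one. With the fingertips, press down the yellow paddle of the dispenser that holds the orange reel and keep it down until that reel has rolled under the raised gate to the low end of its chute, then let the paddle come up so that the gate shuts again. Touch no reel, leave the blue reel shut in and do not disturb the other things on the bench.

Things in the scene. Friction and masses are not known exactly. Their poses are not given: they have to be found in the camera images.
- dispenser_orange: Fixed see-saw reel dispenser (the two look alike) whose chute holds the orange reel. Origin on the table under the lever's pivot, which is 100 mm up. Its -x axis points along the lever to the yellow paddle, roughly towards the robot (turned up to 0.4 rad). The chute is at x = +150 mm, along y. All below 116 mm with the gate shut; the raised gate end reaches about 165 mm.
- chute_orange (a point): Point on the floor of that white chute under its black gate (dispenser x = +150, y = 0, z = 45 mm). Chute 48 mm wide, along the dispenser's y from +60 mm (high end) to -105 mm (low end, closed by an end stop); the floor slopes down 8 degrees towards -y. Low side rails.
- paddle_orange (a point): Centre of the upper face of the yellow 40 x 40 mm press paddle on the near end of that lever, 95 mm from the pivot (dispenser x = -95 mm), 105 mm above the table with the gate shut. Swings down with the lever, to about 73 mm fully pressed; nothing lies beneath it.
- rocker_orange (a joint): Angle of that lever, rad: 0 = gate shut (springs back to it when let go), grows as the paddle goes down and the gate rises; the gate clears the reel at about 0.25, hard stop at 0.34. Pressing the paddle takes about 2 N at first, 3.5 N at the stop.
- reel_orange: Small orange wire reel, 36 mm diameter, 34 mm wide, about 60 g, on its rim in the chute; origin at its centre, axis along the dispenser's x. At first it leans on the +y side of the shut gate (dispenser y = about +21 mm); released, it rolls by itself in about a second to the low end and rests on the end stop at y = about -83 mm.
- dispenser_blue: Fixed see-saw reel dispenser (the two look alike) whose chute holds the blue reel. Origin on the table under the lever's pivot, which is 100 mm up. Its -x axis points along the lever to the yellow paddle, roughly towards the robot (turned up to 0.4 rad). The chute is at x = +150 mm, along y. All below 116 mm with the gate shut; the raised gate end reaches about 165 mm.
- chute_blue (a point): Point on the floor of that white chute under its black gate (dispenser x = +150, y = 0, z = 45 mm). Chute 48 mm wide, along the dispenser's y from +60 mm (high end) to -105 mm (low end, closed by an end stop); the floor slopes down 8 degrees towards -y. Low side rails.
- paddle_blue (a point): Centre of the upper face of the yellow 40 x 40 mm press paddle on the near end of that lever, 95 mm from the pivot (dispenser x = -95 mm), 105 mm above the table with the gate shut. Swings down with the lever, to about 73 mm fully pressed; nothing lies beneath it.
- rocker_blue (a joint): Angle of that lever, rad: 0 = gate shut (springs back to it when let go), grows as the paddle goes down and the gate rises; the gate clears the reel at about 0.25, hard stop at 0.34. Pressing the paddle takes about 2 N at first, 3.5 N at the stop.
- reel_blue: Small blue wire reel, 36 mm diameter, 34 mm wide, about 60 g, on its rim in the chute; origin at its centre, axis along the dispenser's x. At first it leans on the +y side of the shut gate (dispenser y = about +21 mm); released, it rolls by itself in about a second to the low end and rests on the end stop at y = about -83 mm.
- flux_bottle: Bystander: white plastic flux bottle with red cap, 36 mm across, 85 mm tall; origin under its centre.
- tip_tin: Bystander: low brass-coloured tip-cleaner tin, 52 mm across, 30 mm tall; origin under its centre.
- screwdriver: Bystander: screwdriver lying flat, 170 mm long; origin under it.
- tweezers: Bystander: steel tweezers lying flat, about 120 mm long, 9 mm high; origin under them.
- tape_roll: Bystander: amber tape roll lying flat, 72 mm across, 19 mm tall; origin under its centre.
- screw_tray: Bystander: small green divided screw tray, 90 x 70 x 22 mm; origin under its centre.
- tool_cup: Bystander: blue metal cup, 72 mm across, 90 mm tall; origin under its centre.

How it is judged (in metres and radians):
On the way, in this order (a step that is already met when the one before it is completed fails the run):
1. the fingers press the yellow paddle of the orange reel's lever down and its gate rises (value of joint rocker_orange above 0.12 rad and contact force between the fingers and dispenser_orange above 0.3 N and x of the grasp point in the frame of dispenser_orange between -0.15 and -0.05 m and y of the grasp point in the frame of dispenser_orange between -0.04 and 0.04 m), for 0.05 s.
2. the orange reel has rolled to the low end of its chute (y of reel_orange in the frame of dispenser_orange between -0.105 and -0.06 m and x of reel_orange in the frame of dispenser_orange between 0.13 and 0.17 m and z of reel_orange in the frame of dispenser_orange between 0.03 and 0.07 m), for 0.2 s.
At the end, for the whole second after the job is handed in: The orange reel lies at rest (under 30 mm/s) in the low end of its own chute (its centre more than 60 mm beyond the gate), both gates are shut (levers under 0.04 rad) and the blue reel is within 15 mm of where it was (all of step 2 and value of joint each of rocker_orange, rocker_blue below 0.04 rad and linear speed of reel_orange below 0.03 m/s and distance of reel_blue from where it was at the start of the episode below 0.015 m); the robot touches nothing.
It fails at once if the robot touches a reel (more than 0.5 N) (contact force between any of the fingers, the arm and reel_orange above 0.5 N or contact force between any of the fingers, the arm and reel_blue above 0.5 N).
It fails at once if a reel is lifted (more than 95 mm above the table; it starts at 66 mm) (height (world z) of any of reel_orange, reel_blue above 0.095 m).
It fails at once if the lever of the blue reel is pressed (beyond 0.08 rad) or the blue reel moves 15 mm (value of joint rocker_blue above 0.08 rad or distance of reel_blue from where it was at the start of the episode above 0.015 m).
It fails at once if a bystander is moved more than 20 mm (distance of any of flux_bottle, tip_tin, screwdriver, tweezers, tape_roll, screw_tray, tool_cup from where it was at the start of the episode above 0.02 m).
It also fails if it takes over 32 s, if anything falls off the work surface, if the arm or the gripper's body presses on something with over 40 N, if the wrist force passes 120 N, or if a joint passes its speed limit or range.

## Working session

There is one attempt and no reset: what is moved stays moved. The work goes in short steps, Python scripts to look and compute and a tool call to move; the robot and the scene stay as the last step left them, time stands still between calls to the robot, and variables do not carry over. Pictures are saved under pics/ and viewed, at most 10 in all, crops included, and the job is handed in when it is done.

Besides the shell and the picture viewer there is one more tool, called after "Emit:" by a JSON object that holds its "op" and its "data", one argument or row to a line. drive_tool: Moves the arm, as the interface text tells. Its arguments: {"type":"object","properties":{"increments":{"type":"array"},"squeeze":{"type":"number"}},"required":["increments"]}

```bash
mkdir -p pics; cat > h.py <<'E'
import numpy as np,cv2
from plant import r,capture,camera_model,job
def ray(m,uv):
    K=np.array(m["camera_matrix"]);R=cv2.Rodrigues(np.array(m["rvec"],float))[0];t=np.array(m["tvec"],float).ravel()
    return -R.T@t, R.T@np.linalg.inv(K)@np.array([uv[0],uv[1],1.])
def onz(m,uv,z):
    c,d=ray(m,uv);return c+d*(z-c[2])/d[2]
def blobs(im,lo,hi,amin=40):
    h=cv2.cvtColor(im,cv2.COLOR_RGB2HSV);k=cv2.inRange(h,lo,hi)
    n,l,s,c=cv2.connectedComponentsWithStats(k)
    return [(c[i].round(1),s[i].tolist()) for i in range(1,n) if s[i,4]>amin]
E
python3 - <<'E'
from h import *
for n in("scene","side"):
    im=capture(n);m=camera_model(n);cv2.imwrite(f"pics/{n}0.png",im[:,:,::-1])
    for nm,lo,hi in(("yel",(22,120,100),(35,255,255)),("or",(5,150,120),(18,255,255)),("blue",(100,120,60),(125,255,255))):
        for c,s in blobs(im,lo,hi): print(n,nm,c,s,onz(m,c,.105 if nm=="yel" else .066).round(3))
E
```

```text
scene yel [220.8   3.2] [217, 1, 9, 6, 41] [-2.338 -2.291  0.105]
scene yel [246.   5.] [242, 2, 9, 6, 42] [-2.339 -2.054  0.105]
scene yel [271.7   6.8] [267, 4, 10, 6, 48] [-2.342 -1.821  0.105]
scene yel [298.2   8.8] [294, 6, 10, 6, 51] [-2.34  -1.587  0.105]
scene yel [356.7  10.7] [350, 8, 13, 6, 62] [-2.426 -1.138  0.105]
scene yel [487.2  19.7] [483, 17, 9, 7, 53] [-2.436 -0.173  0.105]
scene yel [582.2  30.4] [558, 16, 49, 31, 1129] [-2.314  0.445  0.105]
scene yel [531.6  22.9] [524, 20, 16, 7, 85] [-2.435  0.122  0.105]
scene yel [633.8  30.5] [628, 27, 12, 8, 77] [-2.425  0.742  0.105]
scene yel [271.1 209.4] [263, 206, 17, 9, 97] [ 0.474 -0.24   0.105]
scene yel [446.8 245.3] [437, 240, 20, 12, 137] [0.46  0.27  0.105]
scene or [246.8 265.3] [239, 260, 15, 13, 103] [ 0.695 -0.19   0.066]
scene blue [42.3 32.2] [0, 0, 105, 80, 6086] [-1.138 -2.96   0.066]
scene blue [496.5   1.2] [486, 0, 21, 4, 67] [-3.434 -0.278  0.066]
scene blue [630.    5.4] [619, 0, 21, 12, 223] [-3.604  0.74   0.066]
scene blue [229.8  42.8] [171, 7, 83, 92, 2142] [-1.352 -1.57   0.066]
scene blue [637.3 180.7] [634, 170, 6, 18, 67] [-0.222  0.734  0.066]
scene blue [519.3 315.4] [504, 299, 33, 46, 482] [0.619 0.479 0.066]
scene blue [408.5 308.6] [398, 300, 20, 19, 215] [0.695 0.243 0.066]
scene blue [616.3 306.5] [594, 300, 46, 16, 300] [0.499 0.678 0.066]
scene blue [623.1 359.8] [592, 335, 48, 71, 1741] [0.676 0.692 0.066]
side yel [223.2 211.8] [214, 207, 20, 11, 116] [0.459 0.266 0.105]
side yel [367.7 305.8] [354, 297, 28, 19, 278] [ 0.474 -0.242  0.105]
side blue [243.9 120.8] [212, 110, 64, 23, 783] [0.966 0.98  0.066]
side blue [173.8 167.5] [169, 152, 11, 33, 199] [0.53  0.705 0.066]
side blue [236.8 175.3] [225, 171, 24, 10, 64] [0.654 0.524 0.066]
```

View pics/scene0.png

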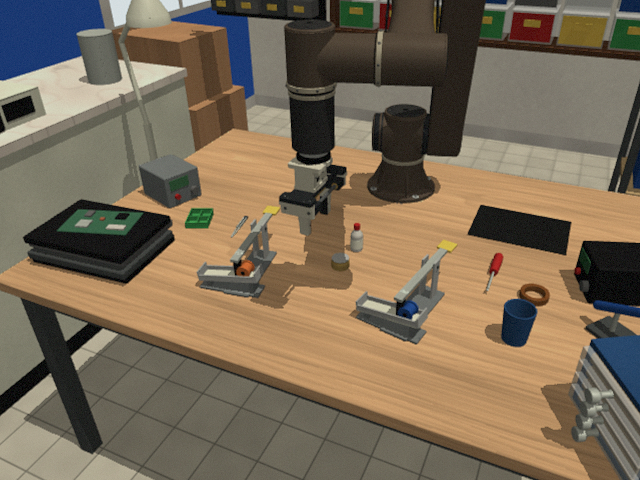

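View pics/side0.png

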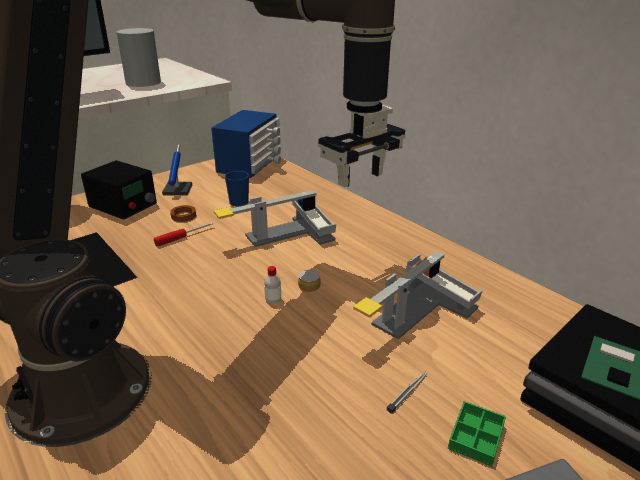

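The scene view shows the orange reel in the dispenser at left, at px (247,265), with its yellow paddle at (271,209). The blue dispenser's paddle is at (447,245). The side view agrees: it puts the orange paddle at (368,306), and both views give about (0.474, -0.241), with the dispenser yaw about 8°. The tweezers, bottle and tin are all well below the travel height.

```bash
python3 - <<'E'
from h import *
s=r.get_state();print(s["time_s"],s["tcp_pos"],s["eef_rot"],s["gripper_width"],s["contact_force"])
from scipy.spatial.transform import Rotation as R
M=R.from_euler("xyz",s["eef_rot"],degrees=True).as_matrix();print(M.round(3))
print("shift/0.12",M.T@(np.array([.472,-.241,.19])-s["tcp_pos"])/.12)
E
```

```text
0.1 [ 6.74591354e-01 -1.78837841e-05  2.36734200e-01] [ 1.79916422e+02 -8.82211235e-03 -9.00015677e+01] 0.08792633295100347 [ 0.32936883 -0.36470093  0.22631649]
[[-0.    -1.    -0.001]
 [-1.     0.    -0.   ]
 [ 0.     0.001 -1.   ]]
shift/0.12 [2.00817051 1.687636   0.39222306]
```

Emit:
{"op": "drive_tool", "data": {
  "increments": [
    [[-1,0.5,0.42,0,0],[-1,1,0.84,0,0],[-1,1,0.84,0,0],[-1,1,0.84,0,0]]
  ]
}}

```text
time_s: 0.6
tcp_pos: [0.573, -0.1215, 0.238]
eef_rot: [-180.0, 0.0, -90.1]
contact_force: [0.3, -0.1, 0.4]
gripper_width: 0.0533
gripper_force: 0.0
```

Emit:
{"op": "drive_tool", "data": {
  "increments": [
    [[-1,0.5,0.42,0,0],[-1,1,0.84,0,0],[-1,1,0.84,0,0],[-1,1,0.84,0,0]]
  ]
}}

```text
time_s: 1.1
tcp_pos: [0.4729, -0.241, 0.2377]
eef_rot: [-180.0, -0.0, -90.1]
contact_force: [0.2, 0.6, 0.4]
gripper_width: 0.013
gripper_force: 0.0
```

Emit:
{"op": "drive_tool", "data": {
  "increments": [
    [[-1,0,0,0,0.114],[-1,0,0,0,0.114],[-1,0,0,0,0.114],[-1,0,0,0,0.114],[-1,0,0,0,0.114]]
  ]
}}

```text
time_s: 1.72
tcp_pos: [0.4744, -0.2393, 0.2373]
eef_rot: [180.0, -0.0, -130.9]
contact_force: [0.0, -0.1, 0.5]
gripper_width: 0.0008
gripper_force: 0.0
```

Emit:
{"op": "drive_tool", "data": {
  "increments": [
    [[-1,0,0,0,0.114],[-1,0,0,0,0.114],[-1,0,0,0,0.114],[-1,0,0,0,0.114],[-1,0,0,0,0.114]]
  ]
}}

```text
time_s: 2.35
tcp_pos: [0.474, -0.2396, 0.2374]
eef_rot: [180.0, -0.0, -171.8]
contact_force: [0.5, 0.5, 0.7]
gripper_width: 0.0005
gripper_force: 0.0
```

```bash
python3 - <<'E'
from h import *
from scipy.spatial.transform import Rotation as R
m=camera_model("wrist");im=capture("wrist");cv2.imwrite("pics/w1.png",im[:,:,::-1])
s=r.get_state();print(s["time_s"],s["tcp_pos"],s["eef_rot"],s["gripper_width"],s["contact_force"])
for c,b in blobs(im,(22,120,80),(35,255,255),150):
    p=onz(m,c,.105);M=R.from_euler("xyz",s["eef_rot"],degrees=True).as_matrix()
    print(c,b,p,"shift",M.T@(p-s["tcp_pos"])/.12)
for c,b in blobs(im,(5,150,80),(18,255,255),150): print("or",c,b,onz(m,c,.066))
E
```

```text
2.4 [ 0.47387397 -0.2396769   0.23745251] [ 1.79998498e+02 -4.87490946e-03 -1.71716882e+02] 0.0004268883462467764 [ 0.08470489 -0.1870807  -0.53147285]
[307.3 237.4] [280, 211, 55, 54, 2932] [ 0.47324608 -0.2408175   0.105     ] shift [ 0.0064532  -0.00868099  1.10377121]
```

View pics/w1.png

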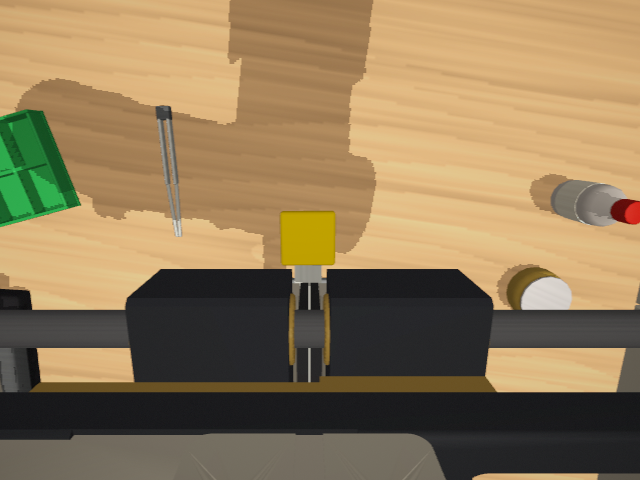

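The wrist view shows the yellow paddle at (307,237), square to the tool and within about 1 mm of the TCP. The bottle, tin and tweezers are clear of the fingers, so I'll press.

Emit:
{"op": "drive_tool", "data": {
  "increments": [
    [[-1,0,0,0.4,0],[-1,0,0,0.75,0],[-1,0,0,0.92,0],[-1,0,0,0.92,0]]
  ]
}}

```text
time_s: 2.9
tcp_pos: [0.4725, -0.2397, 0.1257]
eef_rot: [179.9, -0.2, -171.8]
contact_force: [-0.5, -0.4, -0.1]
gripper_width: 0.0003
gripper_force: 0.0
```

Emit:
{"op": "drive_tool", "data": {
  "increments": [
    [[-1,0,0,0.1,0],[-1,0,0,0.2,0],[-1,0,0,0.27,0],[-1,0,0,0.3,0],[-1,0,0,0.3,0]]
  ]
}}

```text
time_s: 3.52
tcp_pos: [0.4734, -0.2401, 0.0911]
eef_rot: [-180.0, -0.0, -172.1]
contact_force: [-0.1, 0.5, 3.5]
gripper_width: 0.0004
gripper_force: 1.7
```

Emit:
{"op": "drive_tool", "data": {
  "increments": [
    [[-1,0,0,0,0],[-1,0,0,0,0],[-1,0,0,0,0],[-1,0,0,0,0],[-1,0,0,0,0]]
  ]
}}

```text
time_s: 4.15
tcp_pos: [0.4734, -0.2401, 0.0912]
eef_rot: [-180.0, 0.0, -172.1]
contact_force: [1.6, -0.1, 4.7]
gripper_width: 0.0005
gripper_force: 1.7
```

```bash
python3 - <<'E'
from h import *
im=capture("scene");m=camera_model("scene")
for c,b in blobs(im[230:330,170:300],(5,150,80),(18,255,255),15): print(c+[170,230],b,onz(m,c+[170,230],.055).round(3))
cv2.imwrite("pics/s2.png",cv2.resize(im[180:320,170:350,::-1],None,fx=4,fy=4))
E
```

```text
[208.6 266.3] [30, 29, 17, 15, 174] [ 0.725 -0.289  0.055]
```

View pics/s2.png

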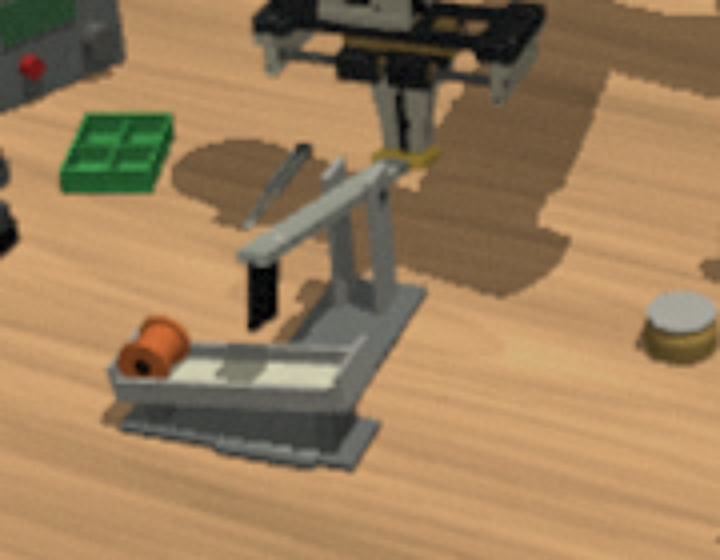

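The gate is up and the orange reel is at the low end, full-frame px (209,266). I'll hold a little longer, then let the paddle up gently and lift clear.

Emit:
{"op": "drive_tool", "data": {
  "increments": [
    [[-1,0,0,0,0],[-1,0,0,0,0],[-1,0,0,0,0],[-1,0,0,0,0],[-1,0,0,0,0]]
  ]
}}

```text
time_s: 4.82
tcp_pos: [0.4734, -0.24, 0.0912]
eef_rot: [-180.0, 0.0, -172.1]
contact_force: [1.5, -0.1, 3.8]
gripper_width: 0.0003
gripper_force: 1.7
```

Emit:
{"op": "drive_tool", "data": {
  "increments": [
    [[-1,0,0,-0.08,0],[-1,0,0,-0.16,0],[-1,0,0,-0.24,0],[-1,0,0,-0.32,0],[-1,0,0,-0.4,0]]
  ]
}}

```text
time_s: 5.45
tcp_pos: [0.4735, -0.2399, 0.1399]
eef_rot: [180.0, 0.0, -172.1]
contact_force: [-0.2, 0.2, -0.4]
gripper_width: 0.0002
gripper_force: 0.0
```

Emit:
{"op": "drive_tool", "data": {
  "increments": [
    [[-1,0,0,-0.3,0],[-1,0,0,-0.6,0],[-1,0,0,-0.8,0],[-1,0,0,-0.8,0],[-1,0,0,-0.8,0]]
  ]
}}

```text
time_s: 6.08
tcp_pos: [0.473, -0.2398, 0.2347]
eef_rot: [180.0, -0.0, -172.1]
contact_force: [-0.8, 0.2, 0.3]
gripper_width: 0.0004
gripper_force: 0.0
```

Emit:
{"op": "drive_tool", "data": {
  "increments": [
    [[-1,0,0,0,0],[-1,0,0,0,0],[-1,0,0,0,0],[-1,0,0,0,0],[-1,0,0,0,0]]
  ]
}}

```text
time_s: 6.7
tcp_pos: [0.4734, -0.24, 0.2351]
eef_rot: [180.0, -0.0, -172.1]
contact_force: [-0.3, 0.0, 0.4]
gripper_width: 0.0004
gripper_force: 0.0
```

```bash
python3 - <<'E'
from h import *
im=capture("scene")
cv2.imwrite("pics/s3.png",cv2.resize(im[180:340,170:460,::-1],None,fx=2.7,fy=2.7))
E
```

```text
(no output)
```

View pics/s3.png

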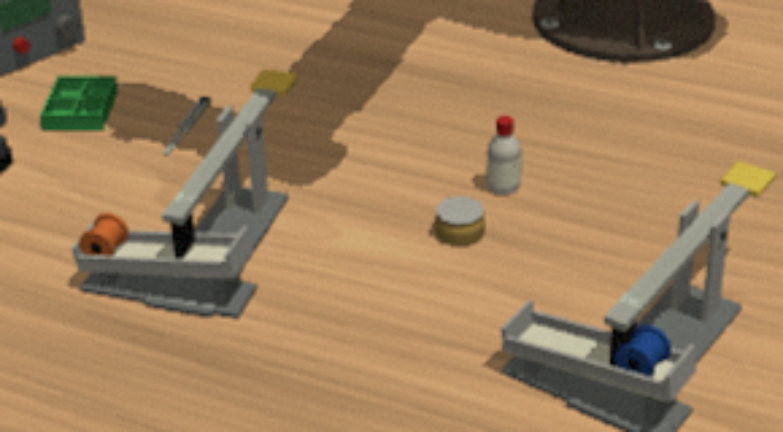

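The orange reel, at crop px (105,235), lies at the low end with its gate shut. The blue reel is still behind its gate at (643,350), and the arm is clear.

```bash
python3 -c "from plant import job;print(job.close_job())"
```

```text
the job is handed in; nothing more can be done
None
```

The job is handed in: the orange reel rests at the low end of its chute, both gates look shut in the last picture, the blue reel is still behind its gate, and the arm is clear of everything; no verdict was returned.

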